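Roll the wax tube onto the saw line and bring up the stop

TASK

The short ring-wax tube lying on the wooden saw board must be set up for sawing: with the fingertips on top of it, roll it back towards the robot until it lies along the dark line across the board, and let go of it. Then push the metal stop bar forward on the board until it is close up to the tube (just short of it or lightly touching), with the tube still on the line. Only push and roll, never pinch or lift the tube, and leave everything else where it is.

Things in the scene. Friction and masses are not known exactly. Their poses are not given: they have to be found in the camera images.
- board: Fixed pale wooden saw board lying on the bench, 220 mm (its x) by 150 mm (its y) by 10 mm thick; origin at the centre of its underside, x pointing away from the robot (turned a little with the board), z up. Flat top 10 mm above the bench.
- line_mid (a point): Middle of the dark straight line inlaid flush in the board's top, 126 mm long and 2.5 mm wide, along the board's y; axes as the board's. It is 10 mm nearer the robot than the board's centre.
- tube: Blue ring-wax tube lying on the board on its round side, 28 mm diameter, 60 mm long, about 50 g, free to roll, with a little rolling resistance so that it stays where it is let go. Origin at the centre of one end face; its z runs along the tube's axis. Its x and y turn as it rolls; y starts pointing straight up. It starts beyond the line as seen from the robot, 35 to 65 mm from it, nearly parallel to it.
- tube_mid (a point): Centre of the lying tube, on its axis halfway along; 14 mm above the board's top. Axes as the tube's.
- stop (a joint): Position of the stop bar along the board in m: 0 fully back (nearest the robot), growing as it is pushed away from the robot, range 0 to 0.08; starts between 0 and 0.015. It takes about 2 N to slide and stays where it is left.
- stop_face (a point): Middle of the stop's front face (the upright face that looks at the tube), axes as the board's, 20 mm above the bench. The stop is a plain aluminium bar 140 mm long (along the board's y), 14 mm thick, its top 30 mm above the bench.
- stop_tab (a point): Middle of the rear face (towards the robot) of the stop's raised push tab: a block 36 mm wide at the bar's middle, its top 36 mm above the bench. The point is 14 mm behind the front face and 27 mm above the bench.
- spare_tube: A second, identical wax tube that stands upright on the bench to the left of the board, 28 mm diameter, 60 mm tall; origin at the centre of its underside. Leave it alone.
- jar: Brown screw-lid jar with a black lid standing on the bench to the right of the board, 43 mm diameter, 55 mm tall; origin at the centre of its underside. Leave it alone.
- ring: Small green wax ring lying flat in the far right corner of the board, 24 x 28 x 8 mm; origin at the centre of its underside. Leave it alone.
- pin: Wooden block 22 x 100 x 20 mm lying on the bench to the right, beyond the jar; origin at the centre of its underside. Leave it alone.
Things that resemble listed ones, but are neither listed nor needed, are in the scene too. Leave any pink or yellow look-alike of the tube alone.

How it is judged:
By the outcome, as a careful person would: the job done as asked, in the order asked, and still so for the second after the job is handed in, with the robot touching nothing.
It also fails if it takes over 67 s, if anything falls off the work surface, if the arm or the gripper's body presses on something with over 40 N, if the wrist force passes 120 N, or if a joint passes its speed limit or range.

ROBOT

A 6-joint arm with a two-finger parallel gripper is mounted at the origin on a cart in front of the work surface, level with it; the furniture and walls round the work are solid. World frame = base frame: x ahead of the robot, y to its left, z up, the work surface at z = 0. Lengths are in m, angles in rad, forces in N, time in s.
With the tool pointing down it reaches from about 0.275 to 0.825 m from the base axis. Payload 4.9 kg.
Tool frame: the origin (TCP) lies midway between the tips of the shut fingers; the grasp point (between the pads) lies 19 mm behind it (bot.grip_depth is the distance from the TCP to the grasp point, in m); y points along the fingers, x is the direction in which the jaws open and shut, and the axes are right-handed (so a half turn about y gives the same grasp; the last joint's range is limited). The gripper opens to 85 mm and grips with 20 to 120 N. Pads are 22 mm wide; open, the fingers measure 114 mm over their backs; the gripper's body (76 mm by 85 mm) begins 54 mm behind the grasp point. The pads swing forward as they close: fully open they stand 13 mm farther back than shut.
Start: joints at [-1.301, 0.326, -0.193, 1.052, 0, 1.437], TCP at [0.216, -0.506, 0.231] pointing down, gripper open.
Joint ranges: [-2.65, 2.65], [-0.97, 1.79], [-1.3, 1.35], [-1.93, 2.1], [-1.47, 1.37], [-3.14, 3.14]. Speed limits (rad/s): [2.57, 2.57, 3.14, 3.14, 3.14, 3.14].

INTERFACE

Orientations are given as a unit quaternion [w, x, y, z].
In Python, from cell import bot gives the robot as it stands. Calls block until the motion is done:
- bot.move_pose(position, orientation): joint-space move of the TCP to a pose.
- bot.move_linear(position, speed=0.15, rotation=None, until_force=None): straight line of the TCP; rotation=None keeps the orientation; speed is the mean speed in m/s. With until_force (N) it stops when the force on the tool has changed by that much, and returns True; else False.
- bot.goto_joints(angles): joint-space move.
- bot.set_gripper(opening, grasp_force=None): opening from 0.0 (shut) to 1.0 (fully open); grasp_force is the grip in N (None keeps the last); returns when the fingers have stopped.
- bot.wait(seconds).
- bot.solve_ik(position, orientation): joint angles nearest the present ones, or None.
- bot.camera(name): name is "scene" or "top" or "wrist"; returns the picture (384x512x3 uint8, red, green, blue); there is no depth.
- bot.calibration(name): a dict with "mtx" (3x3 intrinsics, pixels), "k1" (the pictures are not rectified: a ray, as slopes to the right and down, at radius r is drawn at 1 + k1 r^2 times it, then the intrinsics apply), "extrinsics" (4x4, takes a point from world to camera coordinates); the wrist camera has in their place "hand_eye" (4x4, takes a point from camera to tool coordinates, whose origin is the TCP and whose axes are the tool frame's). Camera axes: x right, y down, z forward; pixel columns grow to the right and rows downward; lengths in m; the calibration is good to about 2 mm. A picture is of the moment at which its call begins: read the wrist's pose just before it. calibration takes no time and is no camera call.
A pose or a line that the arm cannot do raises bot.PlanningError and nothing moves.
- bot.close_job(): hands the job in, once; it reports no verdict.
Trained networks look in the newest picture that a camera, given by its name, has taken for a name from the list of things; names that differ only in an ending like _2 or _b are one class to them, and where a whole thing is asked for, a point or a joint stands for the part that bears it (a point fixed in the world has none). Each returns a list of dicts, best first, with "confidence" (0 to 1); they miss things now and then, are a little off and sometimes report something else, mostly with a low value. They report only what shows in the picture. A call takes as long as a camera call. They do not tell look-alikes from the thing itself.
- bot.search_frame(camera, thing): "bbox" ([left, top, width, height] in pixels, round what is visible of it).
Readings, each from a call of its own:
- bot.read_clock(): time.
- bot.read_joint_positions(): joint angles.
- bot.read_joint_vel(): joint speeds.
- bot.read_joint_efforts(): joint torques, N m.
- bot.read_position(): TCP position.
- bot.read_tool_rot(): TCP orientation.
- bot.read_ft_force(): force on the tool from outside, world axes, zero at the start.
- bot.read_moment(): the same for the moment, N m.
- bot.read_gripper_width(): opening from 0.0 (shut) to 1.0 (fully open).
Only numpy, scipy, OpenCV 4.12 (cv2) and the standard library are available. Lean on these libraries where they do the work, as an engineer would, in place of code of your own. Each camera call takes 0.05 s, during which the arm holds its last target. There are 200 camera calls.

## Working session

There is one attempt and no reset: what is moved stays moved. The work goes in short steps, each a Python script; the robot and the scene stay as the last script left them, time stands still between calls to the robot, and variables do not carry over. Pictures are saved under pics/ and viewed, on a budget of 10 in all, crops included, one or two more only if the job needs it, and the job is handed in when it is done.

```bash
mkdir -p pics; ls; python3 - <<'E'
from cell import bot
import cv2,numpy as np
np.set_printoptions(precision=4,suppress=True)
ims=[]
for c in("scene","top"):
    im=bot.camera(c); cv2.imwrite(f"pics/{c}0.png",cv2.resize(im[:,:,::-1],(768,576)))
    print(c,bot.calibration(c))
    for t in("tube","board","stop","ring","spare_tube"):
        print(t,[(np.round(d["bbox"],1).tolist(),round(d["confidence"],2)) for d in bot.search_frame(c,t)])
print(bot.calibration("wrist"),bot.read_tool_rot(),bot.read_clock())
E
```

```text
pics
scene {'mtx': array([[483.6235,   0.    , 249.4454],
       [  0.    , 483.6235, 194.3851],
       [  0.    ,   0.    ,   1.    ]]), 'k1': -0.06709234323208282, 'extrinsics': array([[-0.8505, -0.5257,  0.0172,  0.4094],
       [-0.3566,  0.5523, -0.7535,  0.3638],
       [ 0.3866, -0.647 , -0.6572,  0.7892],
       [ 0.    ,  0.    ,  0.    ,  1.    ]])}
tube [([203.4, 221.9, 26.5, 28.9], 0.88), ([302.6, 219.1, 26.6, 13.5], 0.88), ([264.1, 179.1, 13.7, 23.6], 0.74)]
board [([175.0, 207.8, 122.9, 88.2], 0.61)]
stop [([234.4, 234.2, 48.1, 47.2], 0.57)]
ring [([211.0, 210.1, 13.8, 12.0], 0.58)]
spare_tube [([189.4, 250.2, 16.3, 31.3], 0.93)]
top {'mtx': array([[403.6078,   0.    , 250.377 ],
       [  0.    , 403.6078, 191.7573],
       [  0.    ,   0.    ,   1.    ]]), 'k1': -0.02900752917853095, 'extrinsics': array([[-0.0291, -0.9992, -0.0261, -0.1555],
       [-0.9837,  0.0333, -0.1769,  0.5992],
       [ 0.1776,  0.0205, -0.9839,  0.8061],
       [ 0.    ,  0.    ,  0.    ,  1.    ]])}
tube [([188.5, 180.8, 31.0, 18.2], 0.67), ([284.2, 187.1, 28.8, 12.3], 0.55), ([264.8, 246.5, 28.5, 30.1], 0.54), ([171.9, 236.5, 64.0, 8.9], 0.47)]
board [([167.9, 162.3, 75.7, 97.5], 0.86)]
stop [([170.2, 235.0, 65.8, 9.0], 0.86)]
ring []
spare_tube [([146.7, 190.7, 21.5, 10.4], 0.46), ([169.1, 234.7, 69.2, 11.2], 0.43)]
{'mtx': array([[336.9321,   0.    , 255.031 ],
       [  0.    , 336.9321, 187.204 ],
       [  0.    ,   0.    ,   1.    ]]), 'k1': -0.041868172433693375, 'hand_eye': array([[ 1.    , -0.0007,  0.0015,  0.0007],
       [-0.0016, -0.2733,  0.9619, -0.1427],
       [-0.0002, -0.9619, -0.2733,  0.068 ],
       [ 0.    ,  0.    ,  0.    ,  1.    ]])} [ 0.5901 -0.5901  0.3896 -0.3896] 0.6
```

View pics/top0.png

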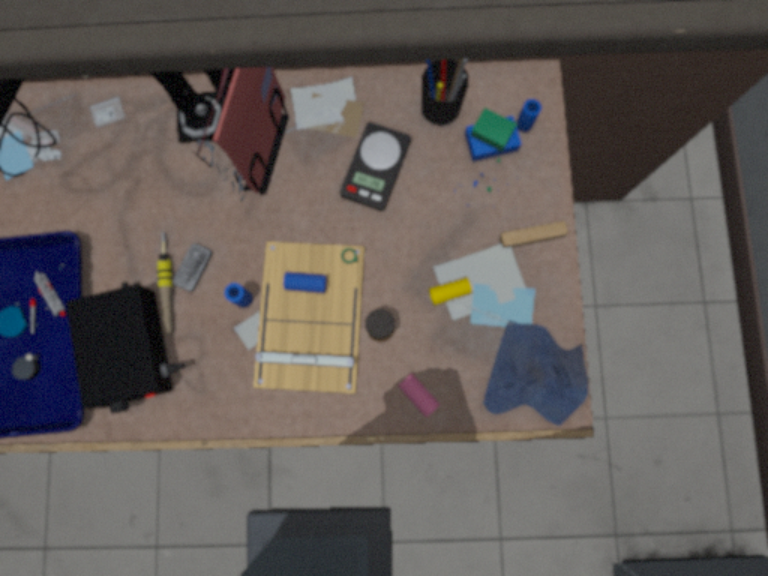

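View pics/scene0.png

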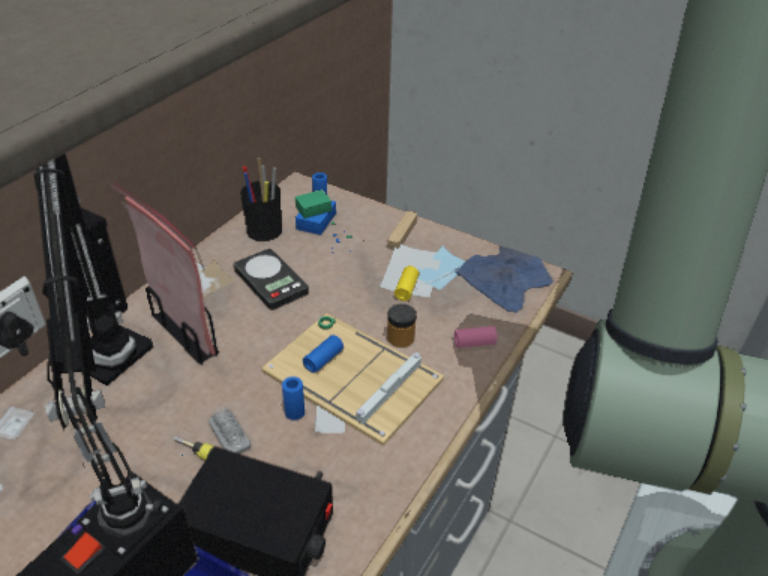

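```bash
cat > h.py <<'E'
from cell import bot
import cv2,numpy as np
from scipy.spatial.transform import Rotation as R
np.set_printoptions(precision=4,suppress=True)
def quat(yaw,s=1):
    "tool down, tool x along s*(board y) turned by yaw"
    x=s*np.array([-np.sin(yaw),np.cos(yaw),0]);y=np.array([0,0,-1.]);z=np.cross(x,y)
    q=R.from_matrix(np.c_[x,y,z]).as_quat(); return [q[3],*q[:3]]
def T_wc(cam,pose=None):
    c=bot.calibration(cam)
    if cam!="wrist": return np.linalg.inv(c["extrinsics"])
    p,q=pose;T=np.eye(4);T[:3,:3]=R.from_quat([*q[1:],q[0]]).as_matrix();T[:3,3]=p
    return T@c["hand_eye"]
def rays(cam,uv,pose=None):
    c=bot.calibration(cam);K=c["mtx"]
    n=cv2.undistortPoints(np.array(uv,float).reshape(-1,1,2),K,np.array([c["k1"],0,0,0,0])).reshape(-1,2)
    T=T_wc(cam,pose); return T[:3,3],np.c_[n,np.ones(len(n))]@T[:3,:3].T
def plane(cam,uv,z,pose=None):
    o,d=rays(cam,uv,pose);return o+d*((z-o[2])/d[:,2])[:,None]
def shot(name):
    pose=(np.array(bot.read_position()),np.array(bot.read_tool_rot()))
    im=bot.camera("wrist");cv2.imwrite(f"pics/{name}_raw.png",im[:,:,::-1]);cv2.imwrite(f"pics/{name}.png",cv2.resize(im[:,:,::-1],(768,576),interpolation=cv2.INTER_CUBIC))
    np.savez(f"pics/{name}.npz",p=pose[0],q=pose[1]);return im,pose
E
python3 - <<'E'
from h import *
a=plane("top",np.array([(265,242),(364,243),(356,392),(254,389)])/1.5,.01)
print(a, a[:,:2].mean(0)); 
b=plane("top",np.array([(268,321),(354,323)])/1.5,.01);print(b)
print(plane("top",np.array([(305,282)])/1.5,.03))
d=(a[0]+a[1]-a[2]-a[3]);yaw=np.arctan2(d[1],d[0]);print(yaw)
c=a[:,:2].mean(0)
for s in(1,-1):
    for z in (.2,.04): 
        print(s,z,[bot.solve_ik([c[0]+dx,c[1],z],quat(yaw,s)) for dx in(-.11,0,.06)])
s=1 if bot.solve_ik([c[0]-.06,c[1],.2],quat(yaw,1)) is not None else -1
bot.move_pose([c[0]-.0,c[1],.22],quat(yaw,s)); shot("w1"); print(s,bot.read_clock())
E
```

```text
[[ 0.6774 -0.0079  0.01  ]
 [ 0.6704 -0.1579  0.01  ]
 [ 0.4495 -0.1407  0.01  ]
 [ 0.458   0.0075  0.01  ]] [ 0.5638 -0.0747]
[[ 0.5568 -0.0128  0.01  ]
 [ 0.5497 -0.1401  0.01  ]]
[[ 0.6098 -0.0711  0.03  ]]
-0.07415833851207222
1 0.2 [array([-0.324 ,  0.1865, -0.466 ,  0.9183,  0.    , -0.2498]), array([-0.2616,  0.3827, -0.1925,  0.9956,  0.    , -0.1874]), array([-0.2367,  0.4918, -0.0204,  1.0586,  0.    , -0.1625])]
1 0.04 [array([-0.324 ,  0.4002, -0.6653,  0.5053,  0.    , -0.2498]), array([-0.2616,  0.5547, -0.3777,  0.6384,  0.    , -0.1874]), array([-0.2367,  0.6433, -0.2048,  0.7227,  0.    , -0.1625])]
-1 0.2 [array([-0.324 ,  0.1865, -0.466 ,  0.9183,  0.    ,  2.8918]), array([-0.2616,  0.3827, -0.1925,  0.9956,  0.    ,  2.9542]), array([-0.2367,  0.4918, -0.0204,  1.0586,  0.    ,  2.9791])]
-1 0.04 [array([-0.324 ,  0.4002, -0.6653,  0.5053,  0.    ,  2.8918]), array([-0.2616,  0.5547, -0.3777,  0.6384,  0.    ,  2.9542]), array([-0.2367,  0.6433, -0.2048,  0.7227,  0.    ,  2.9791])]
1 2.65
```

View pics/w1.png

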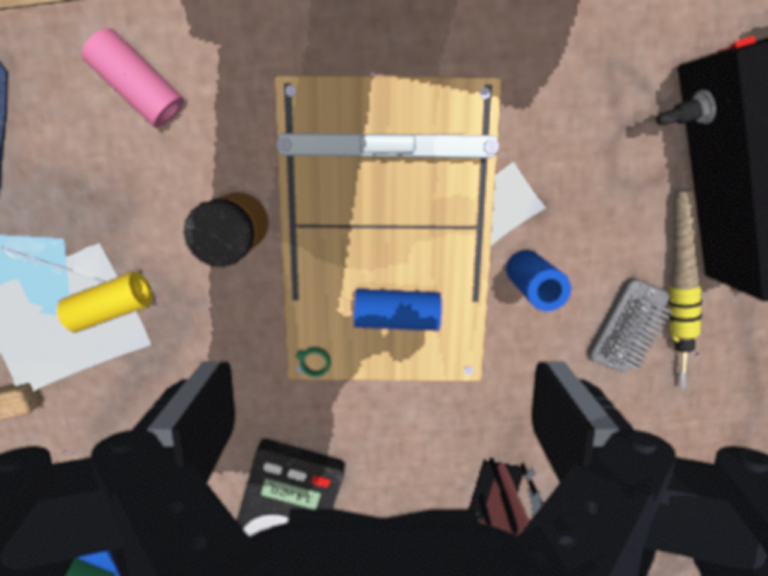

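The wrist picture shows the line at (298,226)-(478,227), the tube at (355..441, 289..330), the stop bar at rows 134-157 with its tab at column 388, and the ring at (313,361), all well clear of the fingers.

```bash
cat >> h.py <<'E'
def tube_axis(cam,im,box,pose=None,z=.024):
    "axis end points from the blue silhouette's edges in the pixel box l,t,r,b: edge rays' mid at axis height"
    l,t,r,b=box;m=cv2.inRange(cv2.cvtColor(im,cv2.COLOR_RGB2HSV),(100,130,40),(130,255,255))
    k=np.zeros_like(m);k[t:b,l:r]=m[t:b,l:r]
    cs=cv2.findContours(k,cv2.RETR_EXTERNAL,cv2.CHAIN_APPROX_NONE)[0];c=max(cs,key=cv2.contourArea)
    q=cv2.boxPoints(cv2.minAreaRect(c.astype(np.float32)))
    w=plane(cam,q,z,pose)[:,:2]
    e=[(i,(i+1)%4) for i in range(4)];L=[np.linalg.norm(w[i]-w[j]) for i,j in e]
    i=int(np.argmin(L[:2]));p=[(w[e[i][0]]+w[e[i][1]])/2,(w[e[i+2][0]]+w[e[i+2][1]])/2] if i<2 else None
    p=sorted(p,key=lambda v:v[1]);d=p[1]-p[0]
    return (p[0]+p[1])/2,np.arctan2(-d[0],d[1]),np.linalg.norm(d),L
E
python3 - <<'E'
from h import *
f=np.load("pics/w1.npz");P=(f["p"],f["q"]);im=cv2.imread("pics/w1_raw.png")[:,:,::-1].copy()
print(P)
print("tube w",tube_axis("wrist",im,(220,180,310,235),P))
print("tube t",tube_axis("top",bot.camera("top"),(180,175,225,202)))
W=lambda uv,z:plane("wrist",np.array(uv)/1.5,z,P)
l=W([(298,226),(478,227)],.01);print("line",l,l.mean(0),np.arctan2(l[0,0]-l[1,0],l[1,1]-l[0,1]))
b=W([(276,77),(499,79),(482,380),(290,380)],.01);print("board",b,b.mean(0))
print("face top edge",W([(290,156.5),(490,158)],.03),"rear tab top",W([(363,136),(414,136)],.036))
# two-view heights: line mid & tube
o1,d1=rays("wrist",[(388/1.5,226.5/1.5)],P);o2,d2=rays("top",[(311/1.5,322/1.5)])
A=np.c_[d1[0],-d2[0]];s=np.linalg.lstsq(A,o2-o1,rcond=None)[0];print("line 2view",o1+s[0]*d1[0],o2+s[1]*d2[0])
o1,d1=rays("wrist",[(398/1.5,309.5/1.5)],P);o2,d2=rays("top",[(305.5/1.5,282.5/1.5)])
A=np.c_[d1[0],-d2[0]];s=np.linalg.lstsq(A,o2-o1,rcond=None)[0];print("tube 2view",o1+s[0]*d1[0],o2+s[1]*d2[0])
E
```

```text
(array([ 0.5637, -0.0755,  0.22  ]), array([-0.5185,  0.5186,  0.4807, -0.4808]))
tube w (array([ 0.6116, -0.0707]), np.float64(-0.12124951748193306), np.float64(0.06058317831198702), [np.float64(0.027028691215471988), np.float64(0.05994695112198609), np.float64(0.027104561874963535), np.float64(0.06121942053673505)])
tube t (array([ 0.6081, -0.0882]), np.float64(1.5587821063230192), np.float64(0.00896391229632897), [np.float64(0.006635975465325266), np.float64(0.008962710342305558), np.float64(0.0066240407305677325), np.float64(0.008965118189554566)])
line [[ 0.5493 -0.136   0.01  ]
 [ 0.5596 -0.0095  0.01  ]] [ 0.5544 -0.0727  0.01  ] -0.0810409836298982
board [[ 0.4499 -0.1388  0.01  ]
 [ 0.4622  0.0071  0.01  ]
 [ 0.6788 -0.0092  0.01  ]
 [ 0.6677 -0.1568  0.01  ]] [ 0.5647 -0.0744  0.01  ]
face top edge [[ 0.5009 -0.1321  0.03  ]
 [ 0.5116 -0.004   0.03  ]] rear tab top [[ 0.492  -0.084   0.036 ]
 [ 0.4944 -0.0523  0.036 ]]
line 2view [ 0.5584 -0.0728 -0.0131] [ 0.5562 -0.0736 -0.0134]
tube 2view [ 0.6109 -0.0699  0.0265] [ 0.6097 -0.0712  0.0261]
```

```bash
cat >> h.py <<'E'
YB=-0.081;U=np.array([np.cos(YB),np.sin(YB)]);V=np.array([-np.sin(YB),np.cos(YB)]);LINE=np.array([.5544,-.0727])
def look(name):
    bot.move_pose([*(LINE+.05*U),.22],quat(YB)); im,P=shot(name)
    c,y,L,_=tube_axis("wrist",im,(195,100,325,215),P)
    print(name,"tube",c,"along",(c-LINE)@U,"lat",(c-LINE)@V,"yaw-rel",y-YB,"len",L,"t",bot.read_clock());return c,y,P
def stroke(c,yaw0,yaw1,d,zc=None,f=3.,off=None):
    "roll tube at c by d (m, + away) along U; tips straddle the top"
    off=-d/2 if off is None else off
    p=c+off*U
    bot.move_linear([*p,.075],.15,quat(yaw0)); bot.move_linear([*p,.05],.08)
    hit=bot.move_linear([*p,.024],.012,until_force=f); z=bot.read_position()[2]
    print("contact",hit,z,bot.read_ft_force())
    if not hit or z<.028: bot.move_linear([*p,.1],.1);return
    bot.move_linear([*(p+2*d*U),z],.03,quat(yaw1));print("end F",bot.read_ft_force())
    q=p+2*d*U;bot.move_linear([*q,.075],.1)
E
python3 - <<'E'
from h import *
bot.set_gripper(.2)
c=np.array([.6112,-.0708])
bot.move_pose([*(c+.008*U),.12],quat(-.121))
stroke(c,-.121,-.081,-.014)
look("w2")
E
```

```text
contact True 0.03818737216205815 [ 0.5902 -0.9369  4.6367]
end F [0.1223 1.67   4.7481]
w2 tube [ 0.5977 -0.0703] along 0.04300428114676917 lat 0.005884424381700886 yaw-rel 0.0001650360248226651 len 0.06004055594450703 t 8.1917
```

View pics/w2.png

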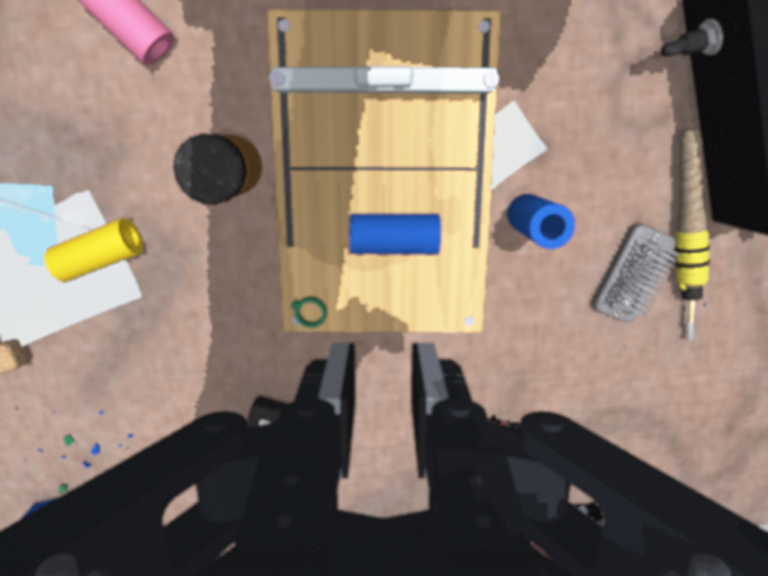

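The tube (rows 213-254) is now parallel to the line (row 168), having moved 13.5 mm for a 14 mm stroke. The next step is two more strokes, then I measure again.

```bash
python3 - <<'E'
from h import *
f=np.load("pics/w2.npz");l=plane("wrist",np.array([(290,168),(477,169)])/1.5,.01,(f["p"],f["q"]))
print("line",l,l.mean(0),(l.mean(0)[:2]-LINE)@U,np.arctan2(l[0,0]-l[1,0],l[1,1]-l[0,1]))
c=np.array([.5977,-.0703])
stroke(c,YB,YB,-.0145); c=c-.0142*U
stroke(c,YB,YB,-.0145)
look("w3")
E
```

```text
line [[ 0.5488 -0.1375  0.01  ]
 [ 0.5599 -0.0101  0.01  ]] [ 0.5544 -0.0738  0.01  ] 3.804364721630292e-05 -0.0864341706870656
contact True 0.03817517114866614 [ 0.3563 -0.6802  4.5792]
end F [0.3523 0.1799 5.2913]
contact True 0.03815519675200782 [0.1682 0.3796 3.8682]
end F [-0.3857  0.8235  5.4086]
w3 tube [ 0.5678 -0.0675] along 0.012938428354149326 lat 0.006306972315165248 yaw-rel 0.00022655791150320848 len 0.05961405735728641 t 16.675
```

View pics/w3.png

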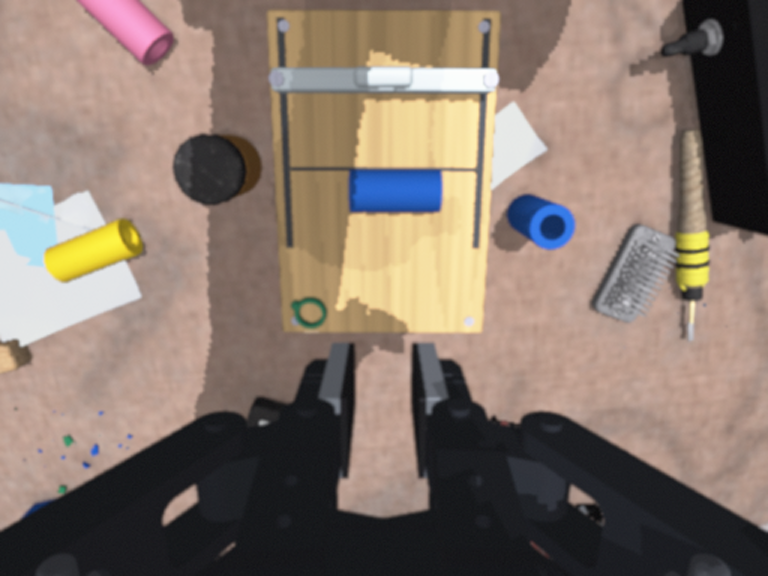

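The tube (rows 169-213) lies parallel to the line (row 168), with its centre 12.9 mm beyond it. One more stroke should finish the roll.

```bash
python3 - <<'E'
from h import *
stroke(np.array([.5678,-.0675]),YB-.002,YB-.002,-.0128)
look("w4")
c=bot.camera("top"); print(bot.read_joint_positions())
E
```

```text
contact True 0.03814880009573062 [0.2903 0.086  3.5624]
end F [ 0.6076 -0.4155  4.9792]
w4 tube [ 0.5554 -0.0665] along 0.0004806737246687645 lat 0.006269048607011564 yaw-rel 0.00025117667581640857 len 0.06098689852227086 t 21.625
[-0.2475  0.4448 -0.0496  1.0807 -0.     -0.1665]
```

View pics/w4.png

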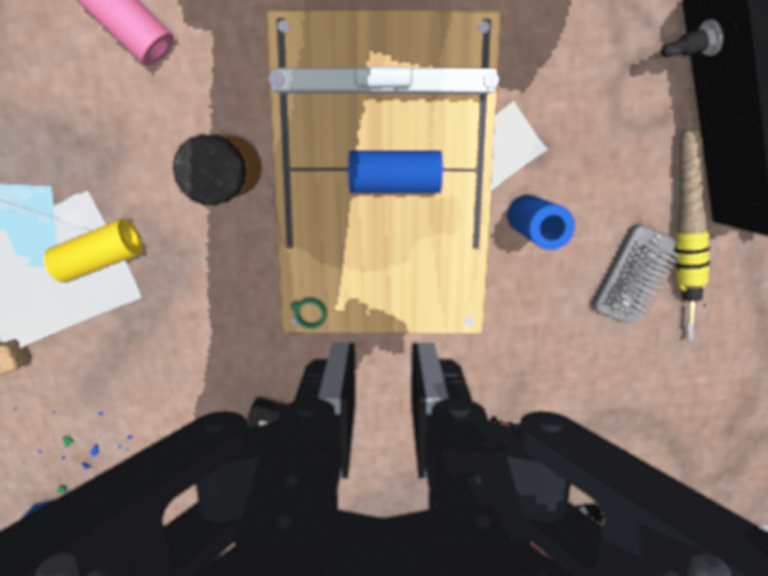

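The tube (rows 150-194) is centred on the line (row 169.5) to within 0.5 mm. Now I push the stop at its tab with the fingers shut, at first to about 5 mm short.

```bash
python3 - <<'E'
from h import *
P=lambda a,z:[*(LINE+a*U+.003*V),z]
bot.move_linear(P(-.097,.12),.2,quat(YB)); bot.set_gripper(0.)
bot.move_linear(P(-.097,.05),.15); print(bot.move_linear(P(-.097,.022),.05,until_force=4),bot.read_ft_force())
print("pre-contact",bot.move_linear(P(-.0435,.022),.025,until_force=8),bot.read_position(),bot.read_ft_force())
bot.move_linear(P(-.06,.022),.1);bot.move_linear(P(-.06,.12),.15)
look("w5")
E
```

```text
False [ 0.5463  0.5761 -0.2639]
pre-contact False [ 0.5112 -0.0661  0.022 ] [-1.8241 -0.0588 -1.9818]
w5 tube [ 0.5558 -0.0663] along 0.0008373775764013724 lat 0.0064736577855038085 yaw-rel -0.016948177069210077 len 0.060920190971995386 t 28.45
```

View pics/w5.png

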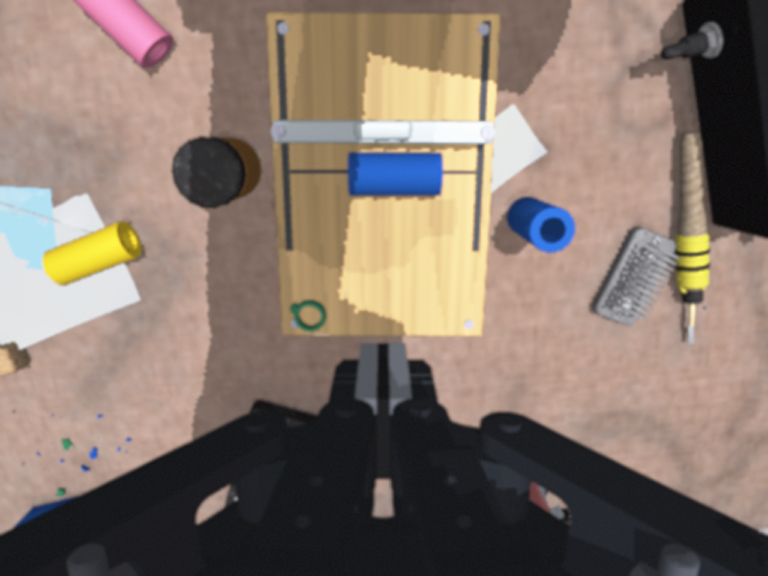

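The bar's front edge is at row ~144 and the tube's near side at row ~152. I measure the gap numerically and then do the final push.

```bash
python3 - <<'E'
from h import *
f=np.load("pics/w5.npz");P=(f["p"],f["q"]);im=cv2.imread("pics/w5_raw.png")[:,:,::-1].copy()
for r in(142,143,144,145): print(r,[(plane("wrist",[(c/1.5,r/1.5)],.03,P)[0,:2]-LINE)@U for c in(300,385,470)])
for r in(170,171,172): print("line",r,[(plane("wrist",[(c/1.5,r/1.5)],.01,P)[0,:2]-LINE)@U for c in(300,470)])
for c in(210,220,247,265,285,300): print(c,im[88:103,c].sum(1).tolist(), im[110:119,c].sum(1).tolist())
E
```

```text
142 [np.float64(-0.019668345101136363), np.float64(-0.01956341484546596), np.float64(-0.019663043125887805)]
143 [np.float64(-0.01905326050668681), np.float64(-0.01894904918640167), np.float64(-0.019048077285675816)]
144 [np.float64(-0.018437621635840347), np.float64(-0.018334130197953092), np.float64(-0.018432557437980307)]
145 [np.float64(-0.017821427093859633), np.float64(-0.017718656491800818), np.float64(-0.017816482188512558)]
line 170 [np.float64(-0.0011015665890964582), np.float64(-0.0010995795931075488)]
line 171 [np.float64(-0.00043225795248733045), np.float64(-0.00043040506482093873)]
line 172 [np.float64(0.00023768121184094187), np.float64(0.00023939969176183838)]
210 [484, 483, 476, 479, 471, 453, 412, 372, 365, 366, 370, 366, 366, 368, 364] [365, 363, 332, 257, 220, 271, 345, 367, 367]
220 [478, 478, 472, 472, 467, 451, 410, 377, 372, 378, 375, 376, 373, 375, 377] [383, 377, 342, 264, 225, 279, 351, 380, 379]
247 [722, 712, 689, 638, 587, 602, 564, 431, 344, 334, 356, 432, 482, 427, 326] [349, 354, 358, 361, 361, 359, 360, 358, 353]
265 [724, 712, 687, 617, 532, 523, 519, 432, 372, 375, 425, 519, 554, 462, 339] [353, 360, 362, 362, 363, 365, 360, 354, 352]
285 [736, 735, 732, 732, 729, 715, 639, 472, 378, 362, 434, 539, 544, 445, 331] [356, 358, 365, 365, 368, 366, 363, 363, 356]
300 [753, 753, 752, 752, 752, 747, 695, 537, 435, 426, 507, 608, 643, 645, 642] [640, 638, 620, 536, 416, 444, 568, 628, 636]
```

```bash
python3 - <<'E'
from h import *
P=lambda a,z:[*(LINE+a*U+.003*V),z]
bot.move_linear(P(-.06,.1),.2,quat(YB));bot.move_linear(P(-.06,.022),.1)
bot.move_linear(P(-.0385,.022),.02);print(bot.read_position(),bot.read_ft_force())
bot.move_linear(P(-.06,.022),.05);bot.move_linear(P(-.06,.12),.15)
look("w6")
im=cv2.imread("pics/w6_raw.png");f=np.load("pics/w6.npz");p=(f["p"],f["q"])
for r in(96,97,98,99):print(r,(plane("wrist",[(260,r)],.03,p)[0,:2]-LINE)@U)
for c in(210,220,265,285,300): print(c,im[92:106,c].sum(1).tolist(), im[110:119,c].sum(1).tolist())
cv2.imwrite("pics/w6c.png",cv2.resize(im[75:145,180:330],(750,350),interpolation=cv2.INTER_CUBIC))
E
```

```text
[ 0.5159 -0.0666  0.0218] [-1.9949 -0.8907  0.1668]
w6 tube [ 0.5553 -0.0663] along 0.000405868814248449 lat 0.006460678378377505 yaw-rel 0.0003235916570497599 len 0.06086748834399386 t 33.65
96 -0.018308766162278223
97 -0.017385364448336414
98 -0.016460709782100565
99 -0.01553479744810068
210 [484, 483, 480, 477, 475, 472, 458, 415, 370, 359, 364, 364, 367, 367] [366, 362, 329, 259, 220, 272, 340, 365, 365]
220 [477, 476, 478, 475, 476, 469, 460, 415, 374, 370, 374, 380, 375, 375] [379, 375, 342, 263, 215, 279, 349, 377, 381]
265 [736, 726, 717, 698, 649, 549, 496, 522, 454, 335, 280, 280, 294, 313] [353, 353, 359, 361, 362, 364, 360, 358, 352]
285 [736, 735, 732, 731, 730, 730, 720, 663, 507, 366, 295, 285, 298, 315] [353, 360, 361, 365, 368, 366, 365, 363, 358]
300 [753, 753, 753, 751, 751, 751, 747, 709, 589, 467, 421, 428, 501, 600] [640, 639, 621, 537, 418, 443, 568, 629, 635]
```

View pics/w6c.png

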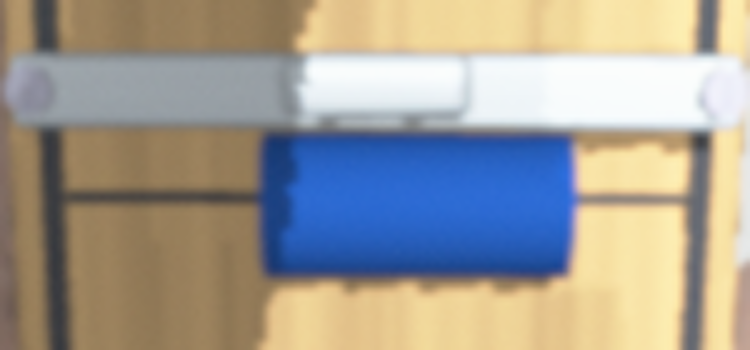

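The tube sits on the line (both line ends enter at its mid-height), and the gap to the bar is about 1.5 mm. One small final nudge of 0.9 mm, then a check.

```bash
python3 - <<'E'
from h import *
P=lambda a,z:[*(LINE+a*U+.003*V),z]
bot.move_linear(P(-.06,.1),.2,quat(YB));bot.move_linear(P(-.06,.022),.1)
bot.move_linear(P(-.0376,.022),.015);print(bot.read_position(),bot.read_ft_force())
bot.move_linear(P(-.06,.022),.05);bot.move_linear(P(-.06,.12),.15)
look("w7")
im=cv2.imread("pics/w7_raw.png")
for c in(210,220,300): print(c,im[96:106,c].sum(1).tolist(), im[110:119,c].sum(1).tolist())
print(bot.read_ft_force())
cv2.imwrite("pics/w7b.png",cv2.resize(im,(768,576),interpolation=cv2.INTER_CUBIC))
E
```

```text
[ 0.5167 -0.0666  0.0219] [-2.4659 -1.1551  0.2268]
w7 tube [ 0.5553 -0.0663] along 0.0003721700365209146 lat 0.006491103700535072 yaw-rel 0.0003113637451006013 len 0.06086257253899707 t 39.2833
210 [478, 476, 472, 453, 409, 363, 356, 366, 363, 362] [367, 361, 331, 259, 215, 270, 341, 363, 365]
220 [477, 472, 471, 452, 410, 368, 366, 378, 379, 378] [380, 372, 338, 264, 216, 275, 349, 378, 379]
300 [751, 751, 750, 746, 695, 544, 439, 427, 499, 601] [639, 638, 619, 537, 416, 442, 569, 627, 635]
[-0.2239 -0.45   -0.6255]
```

View pics/w7b.png

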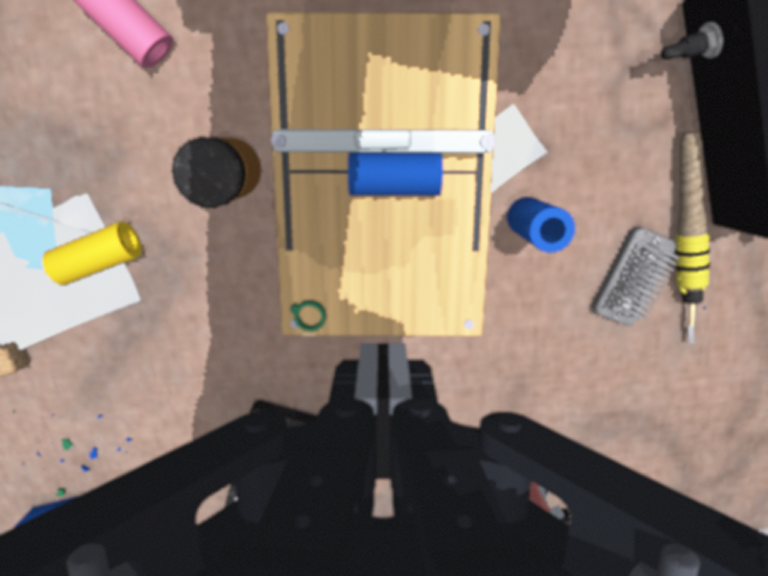

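The bar now stands right up to the tube (front edge row ~151, gap under 1 mm). The tube is still on the line (row 172), and the other things are where they were.

```bash
python3 -c "
from cell import bot
bot.close_job();print('done')"
```

```text
the job is handed in; nothing more can be done
done
```

The tube is on the line, the stop bar is close up to it, and I handed the job in at about 39 s on the robot clock (limit 67 s).

- **Tube:** I rolled it back in four light strokes with the fingertips on top, about 4 to 5 N each. The first stroke also took out its skew to the line. The last wrist picture puts its centre 0.4 mm beyond the line and parallel to it.
- **Stop bar:** I pushed it forward at its tab with the shut fingers, in three short pushes. The gap to the tube is estimated at under 1 mm, and the tube's measured position did not change in the last push.
- **Surroundings:** The spare tube, the jar, the ring and the yellow and pink look-alikes looked unmoved in the last wrist picture. The pin was only partly in view and the robot never went near it.

Three measurements did not work out or looked off:

- **Tube in the top camera:** the colour-based measurement gave a bad result, so I used the wrist camera, which agreed with a hand-picked top view to about 2 mm.
- **Line height:** the two-view height came out about 23 mm too low because the views were too alike. I used the stated board height instead.
- **Skew after the first push:** one reading showed a 1° skew of the tube, which was gone in the next two.

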